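# Sort the turned feet to their sample boards

### The job

Four turned wooden furniture feet of different shapes stand mixed up with two tapered blocks on the bench. Pick out the turned feet one after another and stand each one upright in the middle of the cork pad on the sample board whose fixed sample has the same shape, without tipping any foot over. Leave the two tapered blocks standing where they are.

Things in the scene. Friction and masses are not known exactly. Their poses are not given: they have to be found in the camera images.
- foot_bun: loose squat turned wooden bun foot: a round cheese shape with rounded-off edges, 60 mm in diameter (straight side from 14 to 34 mm above its underside) and 46 mm high. It stands upright on the bench. Weighs about 0.06 to 0.11 kg. Small brass insert in the middle of its top. Origin: centre of its underside; z up along its axis; it looks the same at any turn about z.
- foot_cone: loose turned wooden cone foot, 60 mm high: wide round base of 52 mm diameter, tapering from 6 mm up to a straight round neck of 32 mm diameter, which runs from 36 mm above its underside to the top. It stands upright on the bench. Weighs about 0.06 to 0.11 kg. Small brass insert in the middle of its top. Origin: centre of its underside; z up along its axis; it looks the same at any turn about z.
- foot_spool: loose turned wooden spool foot, 58 mm high: round base of 50 mm diameter, waist of 26 mm diameter at about 28 mm height, and above it a straight round head of 44 mm diameter, from 40 mm above its underside to the top. It stands upright on the bench. Weighs about 0.06 to 0.11 kg. Small brass insert in the middle of its top. Origin: centre of its underside; z up along its axis; it looks the same at any turn about z.
- foot_post: loose turned wooden post foot: a plain straight round column, 32 mm in diameter and 68 mm high. It stands upright on the bench. Weighs about 0.06 to 0.11 kg. Small brass insert in the middle of its top. Origin: centre of its underside; z up along its axis; it looks the same at any turn about z.
- board_bun: fixed plywood bun sample board, 178 x 108 x 12 mm: a sample bun foot, same shape and size as the loose one, fixed at its far end; a flush round cork pad, 70 mm wide, at its end near the robot. Origin: under the pad's centre, on the board's underside, 12 mm below its top. x points from pad to sample (sample axis at x = 95 mm; board from x = -48 to 130), y along the 108 mm width
- board_cone: fixed plywood cone sample board, 178 x 108 x 12 mm: a sample cone foot, same shape and size as the loose one, fixed at its far end; a flush round cork pad, 70 mm wide, at its end near the robot. Origin: under the pad's centre, on the board's underside, 12 mm below its top. x points from pad to sample (sample axis at x = 95 mm; board from x = -48 to 130), y along the 108 mm width
- board_spool: fixed plywood spool sample board, 178 x 108 x 12 mm: a sample spool foot, same shape and size as the loose one, fixed at its far end; a flush round cork pad, 70 mm wide, at its end near the robot. Origin: under the pad's centre, on the board's underside, 12 mm below its top. x points from pad to sample (sample axis at x = 95 mm; board from x = -48 to 130), y along the 108 mm width
- board_post: fixed plywood post sample board, 178 x 108 x 12 mm: a sample post foot, same shape and size as the loose one, fixed at its far end; a flush round cork pad, 70 mm wide, at its end near the robot. Origin: under the pad's centre, on the board's underside, 12 mm below its top. x points from pad to sample (sample axis at x = 95 mm; board from x = -48 to 130), y along the 108 mm width
- block_a: bandsawn tapered hardwood block, 28 x 50 mm at the base and 63 mm high, flat front and back, narrowing towards its top; loose, standing among the turned feet; not a turned part, it stays where it is. Origin: centre of its underside; x across its 28 mm thickness, z up.
- block_b: bandsawn tapered hardwood block, 28 x 50 mm at the base and 63 mm high, flat front and back, narrowing towards its top; loose, standing among the turned feet; not a turned part, it stays where it is. Origin: centre of its underside; x across its 28 mm thickness, z up.
Not all that is in view belongs to the job. What is shaped like the foot_bun but purple or white is not meant.

How it is judged:
By the outcome, as a careful person would: the job done as asked, in the order asked, and still so for the second after the job is handed in, with the robot touching nothing.
It also fails if it takes over 120 s, if anything falls off the work surface, if the arm or the gripper's body presses on something with over 40 N, if the wrist force passes 120 N, or if a joint passes its speed limit or range.

### The arm

A 6-joint arm with a two-finger parallel gripper is mounted at the origin on a cart in front of the work surface, level with it; the furniture and walls round the work are solid. World frame = base frame: x ahead of the robot, y to its left, z up, the work surface at z = 0. Lengths are in m, angles in rad, forces in N, time in s.
With the tool pointing down it reaches from about 0.25 to 0.8 m from the base axis. Payload 3.9 kg.
Tool frame: the origin (TCP) lies between the finger pads; the fingertips stand 11 mm ahead of it and the grasp point (between the pads) lies 8 mm behind it; z points along the fingers, y is the direction in which the jaws open and shut (so a half turn about z gives the same grasp; the last joint's range is limited). The gripper opens to 85 mm and grips with 20 to 120 N. Pads are 22 mm wide; open, the fingers measure 114 mm over their backs; the gripper's body (76 mm by 85 mm) begins 54 mm behind the grasp point. The pads swing forward as they close: fully open they stand 13 mm farther back than shut.
Start: joints at [1.249, 0.26, -0.138, 1.173, 0, 1.571], TCP at [0.166, 0.498, 0.242] pointing down, gripper open.
Joint ranges: [-2.78, 2.78], [-0.83, 1.72], [-1.28, 1.37], [-1.9, 2.12], [-1.57, 1.48], [-3.14, 3.14]. Speed limits (rad/s): [2.57, 2.57, 3.14, 3.14, 3.14, 3.14].

### API

Orientations are given as a rotation vector (axis times angle).
In Python, from rig import arm gives the robot as it stands. The module is installed in compiled form; this text tells all that it offers.
- The arm moves only by the tool drive_tool, never from a script. Its argument "motion" is a list of rows, each a list of 5 numbers: the shift along the world's x, y, z in m, then the turn about the world's z in rad, then the opening, from 0 (shut) to 1 (fully open). In form: [[tx, ty, tz, yaw, claw], ...]. A call has exactly 10 rows; each row is the pose to reach, as a shift and turn from the pose commanded when the call began; what a row does not reach only later rows make up. A row lasts 1/8 s, in which the tool goes at most 62.5 mm and 10.7 degrees, less where a joint would pass 70% of its speed; a pose out of reach is approached as far as the arm can. A call with a gripper value outside its range is refused whole. The fingers move at their own pace and stop on an object; the grip force is fixed at half the most. Time passes only in rows, so rows that repeat a pose let the fingers close, or fill a call up. It gives the time, the measured TCP pose, the force and the opening at its end, in the units of the state.
- arm.get_state(): the state, without advancing time (a new reading comes with each control period).
- arm.camera(name): name is "scene" or "side" or "wrist"; returns a dict with "pixels" (400x640x3 uint8, blue, green, red), "range_z" (400x640 float32, m along the optical axis (not along the pixel's ray), 0 where there is no reading), "camera_matrix" (3x3 intrinsics, pixels), "dist" ([k1, k2, p1, p2, k3] as OpenCV has them; the pictures are not rectified), "position" and "orientation" of the camera in the world. Camera axes: x right, y down, z forward; pixel columns grow to the right and rows downward; lengths in m; the calibration is good to about 2 mm. A picture is of the moment at which its call begins.
- arm.sign_off(): hands the job in, once; it reports no verdict.
Trained networks look in a picture, given as the dict that the camera call returned (one of the last four; its "shot" number tells which), for a name from the list of things; names that differ only in an ending like _2 or _b are one class to them, and where a whole thing is asked for, a point or a joint stands for the part that bears it (a point fixed in the world has none). Each returns a list of dicts, best first, with "score" (0 to 1); they miss things now and then, are a little off and sometimes report something else, mostly with a low value. They report only what shows in the picture. A call takes as long as a camera call. They do not tell look-alikes from the thing itself.
- arm.look_for(picture, label): "extent" ([left, top, right, bottom] in pixels, round what is visible of it).
- arm.regions_of(picture, label): "pixels" (400x640 bool, what is visible of it) and "extent" ([left, top, right, bottom] in pixels, round what is visible of it).
- arm.landmark_of(picture, label): "point" ([column, row] in pixels: a listed point, or the origin of a listed thing).
The state is a dict: "time_s": time; "joint_positions": joint angles; "joint_vel": joint speeds; "tau": joint torques, N m; "eef_pos": TCP position; "orientation": TCP orientation; "ft_force": force on the tool from outside, world axes, zero at the start; "wrist_torque": the same for the moment, N m; "gripper_width": finger opening in m.
Only numpy, scipy, OpenCV 4.12 (cv2) and the standard library are available. Lean on these libraries where they do the work, as an engineer would, in place of code of your own. Each camera call takes 0.05 s, during which the arm holds its last target.

## Working session

There is one attempt and no reset: what is moved stays moved. The work goes in short steps, Python scripts to look and compute and a tool call to move; the robot and the scene stay as the last step left them, time stands still between calls to the robot, and variables do not carry over. Pictures are saved under pics/ and viewed, and the job is handed in when it is done.

Besides the shell and the picture viewer there is one more tool, called after "Emit:" as a command line: name --pt "numbers of a row" for each row, then --argument value for the rest. drive_tool: Moves the arm, as the interface text tells. Its arguments: {"type":"object","properties":{"motion":{"type":"array","items":{"type":"array","items":{"type":"number"}}}},"required":["motion"]}

```bash
mkdir -p pics; python3 - <<'E'
from rig import arm
import cv2,numpy as np
s=arm.get_state()
print({k:np.round(v,3).tolist() for k,v in s.items()})
for n in ["scene","side","wrist"]:
    p=arm.camera(n); cv2.imwrite(f"pics/{n}0.png",p["pixels"])
    print(n,p["camera_matrix"].tolist(),p["dist"],p["position"],p["orientation"],p["shot"])
E
```

```text
{'time_s': 0.0, 'joint_positions': [1.249, 0.261, -0.139, 1.173, -0.0, 1.571], 'joint_vel': [-0.0, -0.001, -0.001, -0.0, 0.0, -0.001], 'tau': [0.002, -40.567, 25.392, 0.019, -0.0, -0.0], 'eef_pos': [0.166, 0.497, 0.241], 'orientation': [-0.503, -3.101, 0.003], 'ft_force': [-0.503, 0.314, 0.474], 'wrist_torque': [0.003, -0.058, -0.017], 'gripper_width': 0.086}
scene [[488.3707514553052, 0.0, 317.8324990613014], [0.0, 488.3707514553052, 196.10860649258922], [0.0, 0.0, 1.0]] [-0.11902828  0.          0.          0.          0.        ] [-0.16338957 -0.53750013  0.64876693] [-2.01016807  1.04264896 -0.50255693] 1
side [[373.68566174711583, 0.0, 328.64430600448884], [0.0, 373.68566174711583, 195.35850962931656], [0.0, 0.0, 1.0]] [-0.06125057  0.          0.          0.          0.        ] [0.36273211 0.63261733 0.4777804 ] [-0.17684745  2.68284738 -1.48784614] 2
wrist [[337.6508759740141, 0.0, 322.638816611156], [0.0, 337.6508759740141, 201.6045160669664], [0.0, 0.0, 1.0]] [0.0219664 0.        0.        0.        0.       ] [0.09610918 0.5211239  0.37233982] [2.34720723 1.69355222 0.24597598] 3
```

View pics/scene0.png

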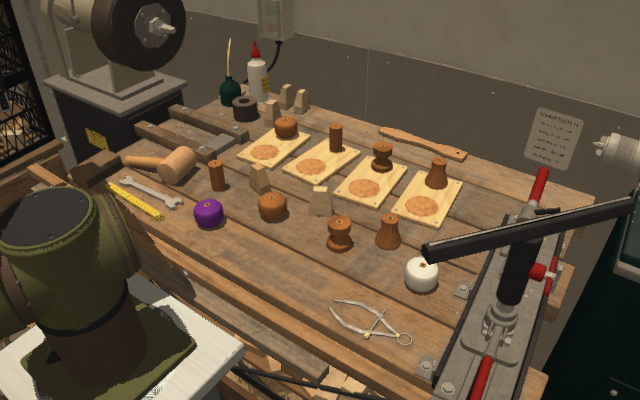

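View pics/side0.png

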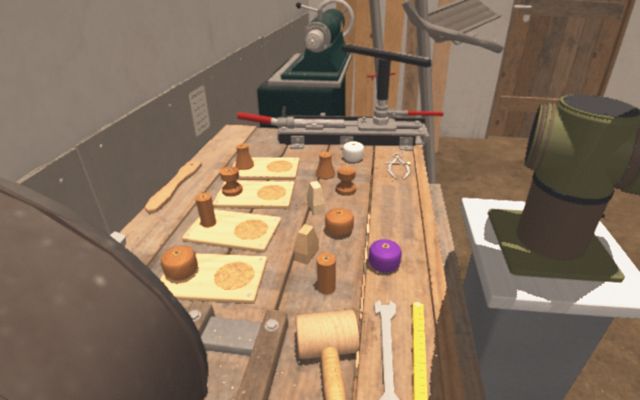

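View pics/wrist0.png

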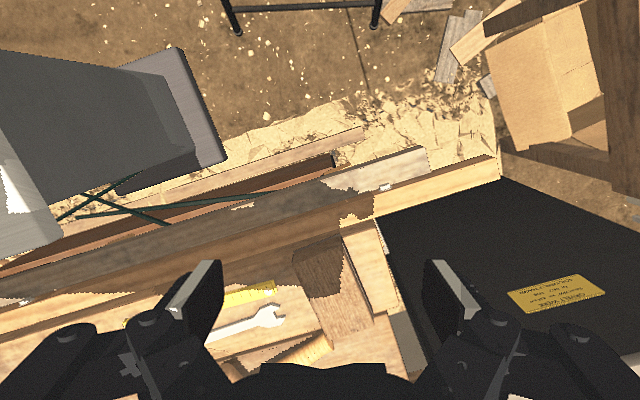

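The scene view shows the loose post at (216,176), bun at (272,206), spool at (340,232), cone at (388,230), and blocks at (260,178) and (320,200). The boards from left to right are bun, post, spool and cone. Purple and white decoys are at (208,213) and (421,274). Next I measure positions.

```bash
cat > h.py <<'E'
from rig import arm
import cv2,numpy as np
from scipy.spatial.transform import Rotation as R
from scipy.optimize import least_squares
def cloud(p,m):
    v,u=np.nonzero(m&(p["range_z"]>0)); z=p["range_z"][v,u].astype(float)
    n=cv2.undistortPoints(np.c_[u,v].astype(np.float64)[:,None],p["camera_matrix"],p["dist"])[:,0]
    c=np.c_[n*z[:,None],z]
    return c@R.from_rotvec(p["orientation"]).as_matrix().T+p["position"]
def proj(p,X):
    Rm=R.from_rotvec(p["orientation"]).as_matrix()
    rv,_=cv2.Rodrigues(Rm.T); return cv2.projectPoints(np.asarray(X,float).reshape(-1,3),rv,-Rm.T@p["position"],p["camera_matrix"],p["dist"])[0][:,0]
H=dict(bun=.046,cone=.060,spool=.058,post=.068)
BAND=dict(bun=(.016,.032,.030),cone=(.040,.056,.016),spool=(.043,.055,.022),post=(.008,.062,.016))
def circ(P,k,z0=0):
    lo,hi,r=BAND[k]; Q=P[(P[:,2]>z0+lo)&(P[:,2]<z0+hi)]
    if len(Q)<8: return None
    f=least_squares(lambda c:np.hypot(Q[:,0]-c[0],Q[:,1]-c[1])-r,Q[:,:2].mean(0),loss='soft_l1',f_scale=.002)
    return f.x,np.median(abs(f.fun)),len(Q)
E
python3 - <<'E'
from h import *
np.set_printoptions(precision=4,suppress=True)
ps={n:arm.camera(n) for n in ["scene","side"]}
for n,p in ps.items():
  for k in H:
    for r in arm.regions_of(p,"foot_"+k):
        P=cloud(p,r["pixels"]); 
        for z0 in (0,.012):
          top=P[P[:,2]>z0+H[k]-.004]
          if abs(np.percentile(P[:,2],97)-z0-H[k])>.006: continue
          print(n,k,round(r["score"],2),r["extent"],"z0",z0,"zmax",np.percentile(P[:,2],[2,98]),"circ",circ(P,k,z0),"top",(top.min(0)+top.max(0))[:2]/2 if len(top) else None,len(top))
  for k in H:
    for r in arm.regions_of(p,"board_"+k)[:2]:
        P=cloud(p,r["pixels"]);B=P[(P[:,2]>.004)&(P[:,2]<.016)]
        print(n,"board",k,round(r["score"],2),r["extent"],np.median(B[:,2]) if len(B) else 0,cv2.minAreaRect(B[:,:2].astype(np.float32)*1000) if len(B) else 0)
  for r in arm.regions_of(p,"block_a"):
    P=cloud(p,r["pixels"]);print(n,"block",round(r["score"],2),r["extent"],P.min(0),P.max(0))
E
```

```text
scene bun 0.63 [255.6, 194.3, 287.0, 221.3] z0 0 zmax [-0.0012  0.046 ] circ (array([0.4258, 0.0119]), np.float64(0.0007388471752352126), 175) top [0.4237 0.0098] 224
scene bun 0.55 [402.9, 257.2, 441.2, 291.2] z0 0 zmax [0.0078 0.0468] circ (array([ 0.4256, -0.33  ]), np.float64(0.0006327587175556371), 220) top [ 0.4215 -0.3296] 368
scene cone 0.89 [373.2, 214.5, 402.1, 252.7] z0 0 zmax [-0.      0.0602] circ (array([ 0.4893, -0.2276]), np.float64(0.0006831539276526202), 110) top [ 0.488  -0.2283] 151
scene post 0.86 [208.6, 163.5, 224.6, 191.7] z0 0 zmax [0.0033 0.0688] circ (array([0.43  , 0.1759]), np.float64(0.0008500000752738072), 276) top [0.4276 0.1739] 81
scene board bun 0.66 [235.8, 117.1, 309.3, 171.2] 0.0104699552923333 ((655.2283325195312, 182.9723663330078), (232.81430053710938, 123.85658264160156), 10.622237205505371)
scene board bun 0.5 [329.0, 140.6, 403.3, 209.5] 0.01055396520757812 ((640.4780883789062, -101.07496643066406), (179.1917724609375, 109.78277587890625), 5.8470683097839355)
scene board cone 0.67 [392.4, 158.4, 459.3, 227.8] 0.010724752520918979 ((655.0987
[... 2343 characters left out ...]
578125), (177.03280639648438, 110.26585388183594), 2.874816417694092)
side board spool 0.63 [213.0, 166.5, 297.1, 207.8] 0.011792882045518677 ((646.4551391601562, -137.93667602539062), (176.62173461914062, 189.01173400878906), 5.2371673583984375)
side board post 0.96 [185.0, 194.8, 282.4, 254.3] 0.011522448772613991 ((646.0096435546875, 32.955623626708984), (131.4373016357422, 178.35194396972656), 84.01464080810547)
side block 0.59 [294.8, 226.0, 319.4, 262.7] [0.4617 0.0778 0.0006] [0.4988 0.1223 0.0647]
side block 0.57 [309.8, 183.2, 324.7, 217.5] [ 0.4672 -0.1774 -0.0022] [ 0.522  -0.0383  0.0648]
side block 0.3 [322.8, 207.9, 356.9, 239.1] [ 0.3973 -0.0816 -0.0016] [0.4654 0.0423 0.048 ]
```

```bash
python3 - <<'E'
from h import *
np.set_printoptions(precision=4,suppress=True)
cen=dict(bun=(.59,.18),post=(.60,.035),spool=(.595,-.105),cone=(.605,-.235)) 
for n in ["scene","side"]:
  p=arm.camera(n)
  m=p["range_z"]>0; P=cloud(p,m); px=p["pixels"][m].astype(int)
  hsv=cv2.cvtColor(p["pixels"],cv2.COLOR_BGR2HSV)[m].astype(int)
  for k,c in cen.items():
    z=(P[:,2]>.006)&(P[:,2]<.018)
    d=np.hypot(P[:,0]-c[0],P[:,1]-c[1])
    sel=z&(d<.055)
    # Otsu on blue channel
    b=px[sel][:,0].astype(np.uint8); t,_=cv2.threshold(b,0,255,cv2.THRESH_OTSU)
    Q=P[sel][b<t][:,:2]
    for _ in range(3):
      f=cv2.minEnclosingCircle(Q.astype(np.float32)*1000)
      c0=np.median(Q,0); Q=Q[np.hypot(*(Q-c0).T)<.039]
    hull=cv2.convexHull(Q.astype(np.float32))[:,0]
    fc=least_squares(lambda c:np.hypot(*(hull-c[:2]).T)-.035,c0,loss='soft_l1',f_scale=.001)
    # sample
    S=P[(np.hypot(P[:,0]-fc.x[0]-.095,P[:,1]-fc.x[1])<.05)]
    s=circ(S,k,.012)
    print(n,k,"otsu",t,"pad mean",Q.mean(0),"fit",fc.x,np.median(abs(fc.fun)),f[1],len(Q),"z",np.median(P[sel][:,2]),"sample",s, s and (s[0]-fc.x, np.hypot(*(s[0]-fc.x))))
E
```

```text
scene bun otsu 103.0 pad mean [0.5933 0.1774] fit [0.5932 0.1777] 0.0005370712845729694 35.74460220336914 333 z 0.010722382689907217 sample (array([0.6885, 0.1861]), np.float64(0.0009971700284601426), 126) (array([0.0953, 0.0084]), np.float64(0.09563194530198835))
scene post otsu 104.0 pad mean [0.6046 0.0434] fit [0.6049 0.0439] 0.0003046184131861966 35.37998962402344 379 z 0.01051365840168561 sample (array([0.7007, 0.0387]), np.float64(0.0010065714348601023), 250) (array([ 0.0959, -0.0052]), np.float64(0.09600442639533893))
scene spool otsu 104.0 pad mean [ 0.6012 -0.1043] fit [ 0.6015 -0.1041] 0.00048457240026139603 35.770530700683594 466 z 0.010652891584290836 sample (array([ 0.6966, -0.0947]), np.float64(0.0008627737447744963), 95) (array([0.0951, 0.0095]), np.float64(0.09555805106340239))
scene cone otsu 103.0 pad mean [ 0.6154 -0.2387] fit [ 0.6154 -0.2389] 0.00044941928262208497 36.24250030517578 522 z 0.010844226275690039 sample (array([ 0.7109, -0.2276]), np.float64(0.001036808558226931), 90) (array([0.0955, 0.0113]), np.float64(0.09618945119222039))
side bun otsu 145.0 pad
[... 347 characters left out ...]
17 546 z 0.011819171612914736 sample (array([0.7019, 0.0368]), np.float64(0.0006050241401820561), 359) (array([ 0.0949, -0.0058]), np.float64(0.09510032216126872))
side spool otsu 144.0 pad mean [ 0.6027 -0.1034] fit [ 0.6026 -0.1036] 0.0005005952447711577 35.50519561767578 350 z 0.01204230398639311 sample (array([ 0.697 , -0.0963]), np.float64(0.000732058058200629), 79) (array([0.0944, 0.0072]), np.float64(0.09466220568432593))
side cone otsu 144.0 pad mean [ 0.616  -0.2375] fit [ 0.6161 -0.2373] 0.0009992041251601982 35.1998176574707 232 z 0.011969618999014359 sample (array([ 0.7119, -0.2298]), np.float64(0.001036824425560562), 60) (array([0.0958, 0.0075]), np.float64(0.09607158168119347))
```

```bash
python3 - <<'E'
from h import *
np.set_printoptions(precision=3,suppress=True)
A=[]
for n in ["scene","side"]:
  p=arm.camera(n); A.append(cloud(p,p["range_z"]>0))
P=np.vstack(A); 
s=(P[:,0]>.25)&(P[:,0]<.8)&(P[:,1]>-.45)&(P[:,1]<.55)&(P[:,2]>-.01)
Q=P[s]
for x in np.arange(.25,.8,.05):
  print("%.2f"%x,[ (lambda a: int(1000*np.percentile(a,99)) if len(a)>3 else -1)(Q[(abs(Q[:,0]-x-.025)<.025)&(abs(Q[:,1]-y-.025)<.025),2]) for y in np.arange(-.45,.55,.05)])
for nm,c in dict(a=(.485,.1),b=(.485,-.06)).items():
  B=P[(np.hypot(P[:,0]-c[0],P[:,1]-c[1])<.05)&(P[:,2]>.055)]; print(nm,B[:,:2].min(0),B[:,:2].max(0),B.mean(0))
s=arm.get_state(); print(R.from_rotvec(s["orientation"]).as_matrix(),s["eef_pos"])
E
```

```text
0.25 [271, 259, 8, 4, 3, 2, 2, 2, 2, 2, 2, 2, 9, 14, 14, 14, 14, 37, 38, 2]
0.30 [269, 4, 6, 4, 3, 2, 2, 2, 2, 2, 46, 47, 7, 10, 10, 10, 10, 37, 36, -1]
0.35 [54, 2, 40, 2, 2, 2, 2, 1, 25, 38, 43, 44, 2, 2, 60, 55, 36, 34, 35, 0]
0.40 [53, 42, 47, 26, 2, 59, 58, 1, 46, 47, 1, 1, 68, 2, 61, 60, 35, 2, 2, 38]
0.45 [60, 8, 40, 13, 60, 2, 10, 63, 50, 42, 63, 62, 2, 2, 58, 58, 34, 34, 334, 375]
0.50 [64, 1, 1, 2, 59, 1, 1, 60, 1, 1, 1, 10, 12, 12, 33, 34, 34, 34, 355, 395]
0.55 [66, 13, 2, 13, 13, 13, 13, 13, 12, 13, 13, 13, 14, 13, 32, 31, 32, 292, 345, 345]
0.60 [74, 28, 2, 14, 14, 13, 13, 13, 13, 13, 13, 14, 14, 14, 39, 34, 34, 34, 335, 334]
0.65 [72, 2, 2, 13, 71, 13, 70, 71, 13, 80, 77, 14, 59, 57, 1, 49, 51, 2, 323, 323]
0.70 [81, 2, 1, 21, 73, 12, 70, 71, 13, 81, 77, 11, 59, 56, 64, 51, 52, 59, 63, 0]
0.75 [88, 1, 1, 1, 2, 1, 1, 1, 0, 1, 2, 1, 1, 1, 63, 49, 53, 70, 152, 0]
a [0.464 0.077] [0.494 0.111] [0.479 0.096 0.061]
b [ 0.47  -0.084] [ 0.504 -0.05 ] [ 0.487 -0.066  0.061]
[[-0.949  0.316 -0.   ]
 [ 0.316  0.949 -0.   ]
 [ 0.    -0.    -1.   ]] [0.166 0.498 0.242]
```

Emit:
drive_tool --pt "0.03 -0.036 0 0.03 1" --pt "0.06 -0.073 0 0.08 1" --pt "0.095 -0.116 0 0.13 1" --pt "0.13 -0.158 0 0.18 1" --pt "0.165 -0.2 0 0.23 1" --pt "0.2 -0.243 0 0.28 1" --pt "0.235 -0.285 0 0.31 1" --pt "0.2645 -0.3225 -0.03 0.322 1" --pt "0.2645 -0.3225 -0.072 0.322 1" --pt "0.2645 -0.3225 -0.072 0.322 1"

```text
time_s: 2.6
eef_pos: [0.428, 0.1739, 0.1678]
orientation: [-0.002, -3.135, 0.004]
ft_force: [-0.8, -0.1, -0.6]
gripper_width: 0.0854
```

```bash
cat > st.py <<'E'
from h import *
import sys
s=arm.get_state(); M=R.from_rotvec(s["orientation"]).as_matrix()
print("t",round(s["time_s"],2),"tcp",np.round(s["eef_pos"],4),"jaw",np.round(M[:,1],3),"z",np.round(M[:,2],3),"F",np.round(s["ft_force"],2),"w",round(s["gripper_width"],4),"q",np.round(s["joint_positions"],2))
for n in sys.argv[2:]:
    cv2.imwrite(f"pics/{n}_{sys.argv[1]}.png",arm.camera(n)["pixels"])
E
python3 st.py a wrist side
```

```text
t 2.6 tcp [0.428  0.1739 0.1678] jaw [ 0.001  1.    -0.003] z [-0.007 -0.003 -1.   ] F [-0.83 -0.12 -0.58] w 0.0854 q [ 0.39  0.21 -0.42  0.96  0.    0.39]
```

View pics/wrist_a.png

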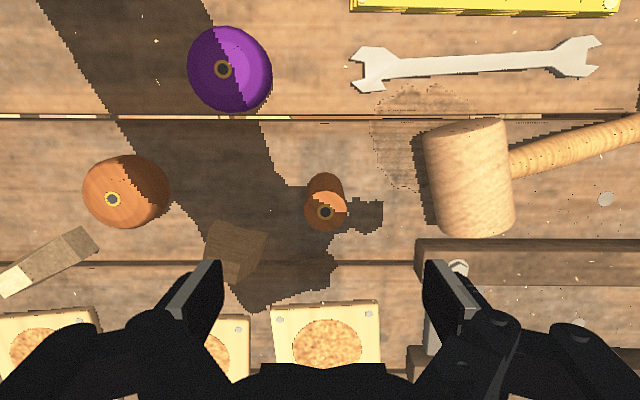

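```bash
python3 st.py a2 
```

```text
t 2.7 tcp [0.4305 0.1758 0.171 ] jaw [-0.001  1.     0.   ] z [-0.  0. -1.] F [ 0.13  0.18 -0.15] w 0.0854 q [ 0.39  0.2  -0.41  0.96  0.    0.39]
```

The wrist view shows the post's insert at (325,211), midway between the fingers, with the mallet clear to the right. I descend and grip.

Emit:
drive_tool --pt "0 0 -0.04 0 1" --pt "0 0 -0.08 0 1" --pt "0 0 -0.11 0 1" --pt "0 0 -0.13 0 1" --pt "0 0 -0.145 0 1" --pt "0 0 -0.145 0 1" --pt "0 0 -0.145 0 0" --pt "0 0 -0.145 0 0" --pt "0 0 -0.145 0 0" --pt "0 0 -0.145 0 0"

```text
time_s: 3.95
eef_pos: [0.4312, 0.1758, 0.0262]
orientation: [-0.0, 3.14, 0.001]
ft_force: [-0.5, -0.3, 5.7]
gripper_width: 0.0309
```

```bash
python3 st.py b side wrist; python3 st.py b
```

```text
t 3.95 tcp [0.4312 0.1758 0.0262] jaw [-0.     1.     0.001] z [ 0.001  0.001 -1.   ] F [-0.52 -0.25  5.67] w 0.0309 q [ 0.39  0.37 -0.63  0.57  0.    0.39]
t 4.05 tcp [0.4312 0.1758 0.0262] jaw [-0.     1.     0.001] z [ 0.001  0.001 -1.   ] F [-0.84  0.72  6.45] w 0.031 q [ 0.39  0.37 -0.63  0.57  0.    0.39]
```

View pics/side_b.png

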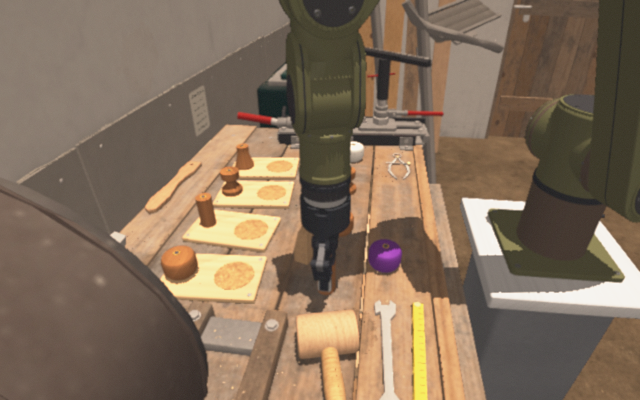

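Gripped (31 mm). I lift and carry it to the post pad.

Emit:
drive_tool --pt "0 0 0.02 0 0" --pt "0 0 0.06 0 0" --pt "0 0 0.11 0 0" --pt "0 0 0.155 0 0" --pt "0.035 -0.026 0.155 0 0" --pt "0.07 -0.053 0.155 0 0" --pt "0.105 -0.08 0.155 0 0" --pt "0.14 -0.106 0.155 0 0" --pt "0.1755 -0.132 0.155 0 0" --pt "0.1755 -0.132 0.155 0 0"

```text
time_s: 5.3
eef_pos: [0.6083, 0.0415, 0.1797]
orientation: [0.005, 3.14, -0.001]
ft_force: [-0.8, 0.1, -0.6]
gripper_width: 0.0307
```

```bash
python3 st.py c side wrist; python3 st.py c
```

```text
t 5.3 tcp [0.6083 0.0415 0.1797] jaw [ 0.003  1.    -0.   ] z [ 0.001 -0.    -1.   ] F [-0.79  0.06 -0.56] w 0.0307 q [ 0.07  0.43 -0.04  1.09 -0.    0.07]
t 5.4 tcp [0.6055 0.0432 0.1797] jaw [0.001 1.    0.   ] z [-0.002  0.    -1.   ] F [-0.09 -0.42 -1.52] w 0.0303 q [ 0.07  0.43 -0.05  1.1   0.    0.07]
```

View pics/wrist_c.png

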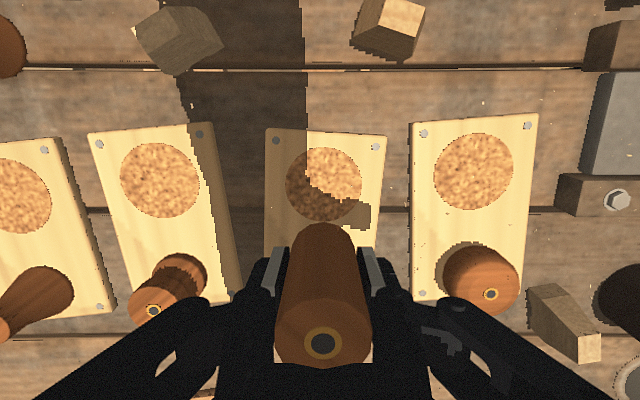

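The wrist view shows the post held upright at (322,300), with its board's pad ahead at (323,185). I descend to about 1 mm above the pad.

Emit:
drive_tool --pt "0 0 -0.035 0 0" --pt "0 0 -0.07 0 0" --pt "0 0 -0.1 0 0" --pt "0 0 -0.12 0 0" --pt "0 0 -0.132 0 0" --pt "0 0 -0.138 0 0" --pt "0 0 -0.14 0 0" --pt "0 0 -0.1405 0 0" --pt "0 0 -0.1405 0 0" --pt "0 0 -0.1405 0 0"

```text
time_s: 6.65
eef_pos: [0.6064, 0.0435, 0.0402]
orientation: [-0.0, 3.141, 0.0]
ft_force: [-0.6, 0.0, -0.5]
gripper_width: 0.0304
```

```bash
python3 st.py d side; python3 st.py d
```

```text
t 6.65 tcp [0.6064 0.0435 0.0402] jaw [-0.  1.  0.] z [ 0.001  0.    -1.   ] F [-0.58  0.05 -0.49] w 0.0304 q [ 0.07  0.54 -0.25  0.78 -0.    0.07]
t 6.7 tcp [0.6063 0.0435 0.0401] jaw [-0.  1.  0.] z [ 0.001  0.    -1.   ] F [-0.71  0.36 -0.25] w 0.0308 q [ 0.07  0.54 -0.25  0.78 -0.    0.07]
```

View pics/side_d.png

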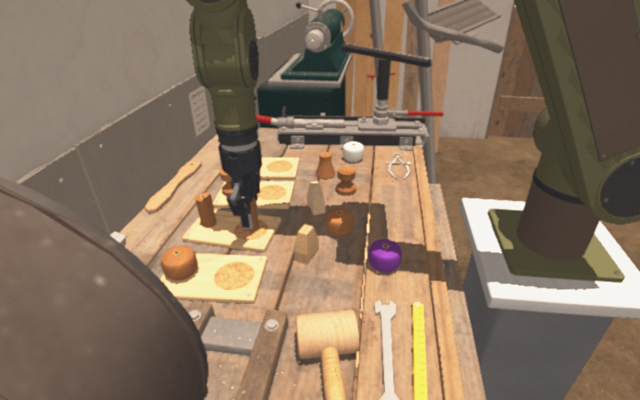

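The post is just above its pad. I lower it 1.5 mm, open gently and retreat.

Emit:
drive_tool --pt "0 0 -0.0015 0 0" --pt "0 0 -0.0015 0 0" --pt "0 0 -0.0015 0 0.45" --pt "0 0 -0.0015 0 0.6" --pt "0 0 -0.0015 0 0.8" --pt "0 0 -0.0015 0 1" --pt "0 0 0.02 0 1" --pt "0 0 0.06 0 1" --pt "0 0 0.1 0 1" --pt "0 0 0.14 0 1"

```text
time_s: 7.95
eef_pos: [0.6059, 0.0435, 0.1811]
orientation: [0.0, -3.142, 0.0]
ft_force: [1.4, -0.9, -1.9]
gripper_width: 0.0856
```

```bash
python3 - <<'E'
from h import *
p=arm.camera("side"); cv2.imwrite("pics/side_e.png",p["pixels"])
P=cloud(p,p["range_z"]>0); c=np.array([.606,.0433])
S=P[(np.hypot(*(P[:,:2]-c).T)<.03)&(P[:,2]>.014)&(P[:,2]<.09)]
print(circ(S,"post",.012),np.percentile(S[:,2],98)); 
p=arm.camera("scene");cv2.imwrite("pics/scene_e.png",p["pixels"]);P=cloud(p,p["range_z"]>0)
S=P[(np.hypot(*(P[:,:2]-c).T)<.03)&(P[:,2]>.014)&(P[:,2]<.09)]
print(circ(S,"post",.012),np.percentile(S[:,2],98)); print(arm.get_state()["eef_pos"])
E
```

```text
(array([0.60675062, 0.0435579 ]), np.float64(0.0005321522088130451), 362) 0.0808169159910451
(array([0.60409735, 0.04515506]), np.float64(0.0008440256492983616), 274) 0.08004894008113979
[0.60926801 0.04376309 0.18509277]
```

View pics/scene_e.png

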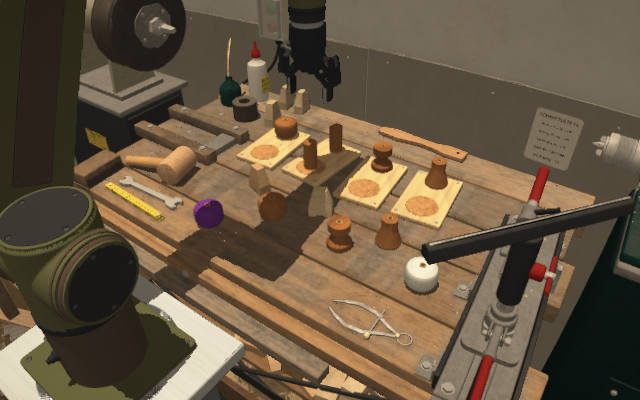

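The scene view shows the post upright on its pad at (310,155), and the fit puts it within 2 mm of centre. Next is the bun.

Emit:
drive_tool --pt "-0.045 -0.008 0 0 1" --pt "-0.09 -0.016 0 0 1" --pt "-0.135 -0.024 0 0 1" --pt "-0.1795 -0.0325 0 0 1" --pt "-0.1795 -0.0325 -0.01 0 1" --pt "-0.1795 -0.0325 -0.05 0 1" --pt "-0.1795 -0.0325 -0.09 0 1" --pt "-0.1795 -0.0325 -0.11 0 1" --pt "-0.1795 -0.0325 -0.12 0 1" --pt "-0.1795 -0.0325 -0.12 0 1"

```text
time_s: 9.3
eef_pos: [0.4267, 0.0111, 0.0592]
orientation: [0.0, -3.141, 0.0]
ft_force: [-0.1, -0.3, 0.7]
gripper_width: 0.0855
```

```bash
python3 st.py f wrist; python3 st.py f
```

```text
t 9.3 tcp [0.4267 0.0111 0.0592] jaw [-0.  1. -0.] z [-0.001 -0.    -1.   ] F [-0.08 -0.26  0.67] w 0.0855 q [ 0.03  0.27 -0.67  0.63  0.    0.03]
t 9.35 tcp [0.4272 0.0111 0.0599] jaw [-0.  1. -0.] z [ 0. -0. -1.] F [ 0.83  0.42 -0.21] w 0.0852 q [ 0.03  0.27 -0.67  0.63 -0.    0.03]
```

View pics/wrist_f.png

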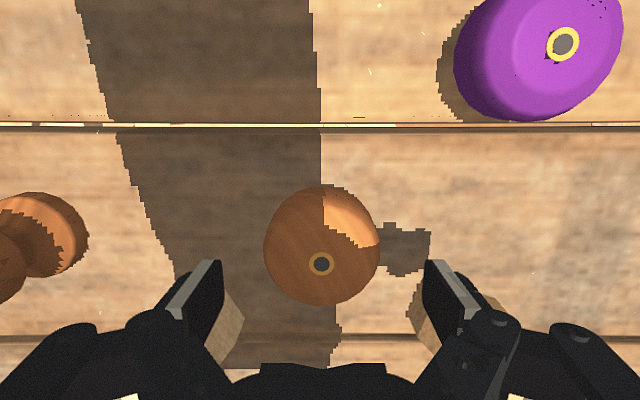

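The bun's insert is at (321,263), centred between the fingers, and the blocks are clear. I descend and grip.

Emit:
drive_tool --pt "0 0 -0.015 0 1" --pt "0 0 -0.03 0 1" --pt "0 0 -0.04 0 1" --pt "0 0 -0.045 0 1" --pt "0 0 -0.045 0 1" --pt "0 0 -0.045 0 0.8" --pt "0 0 -0.045 0 0" --pt "0 0 -0.045 0 0" --pt "0 0 -0.045 0 0" --pt "0 0 -0.045 0 0"

```text
time_s: 10.6
eef_pos: [0.427, 0.011, 0.0157]
orientation: [-0.0, 3.14, 0.0]
ft_force: [-1.2, -0.0, 7.7]
gripper_width: 0.0581
```

```bash
python3 st.py g side; python3 st.py g
```

```text
t 10.6 tcp [0.427  0.011  0.0157] jaw [-0.  1.  0.] z [ 0.001  0.    -1.   ] F [-1.17 -0.04  7.69] w 0.0581 q [ 0.03  0.33 -0.73  0.51 -0.    0.03]
t 10.65 tcp [0.427  0.011  0.0157] jaw [-0.  1.  0.] z [ 0.001  0.    -1.   ] F [-1.65  0.1   6.62] w 0.0583 q [ 0.03  0.33 -0.73  0.51 -0.    0.03]
```

View pics/side_g.png

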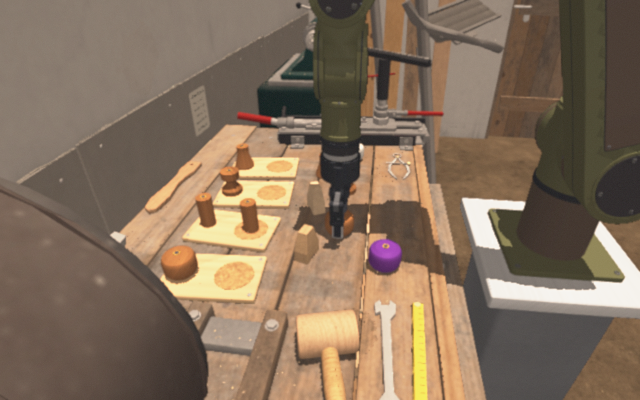

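The bun is gripped at 58 mm. I carry it to its board.

Emit:
drive_tool --pt "0 0 0.03 0 0" --pt "0 0 0.075 0 0" --pt "0 0 0.12 0 0" --pt "0 0 0.165 0 0" --pt "0.035 0.035 0.165 0 0" --pt "0.07 0.07 0.165 0 0" --pt "0.105 0.105 0.165 0 0" --pt "0.14 0.14 0.165 0 0" --pt "0.1675 0.167 0.165 0 0" --pt "0.1675 0.167 0.165 0 0"

```text
time_s: 11.9
eef_pos: [0.5957, 0.1801, 0.1791]
orientation: [-0.004, 3.141, 0.001]
ft_force: [-0.4, -0.8, -1.6]
gripper_width: 0.058
```

```bash
python3 st.py h wrist; python3 st.py h
```

```text
t 11.9 tcp [0.5957 0.1801 0.1791] jaw [-0.002  1.     0.001] z [ 0.001  0.001 -1.   ] F [-0.36 -0.79 -1.58] w 0.058 q [ 0.29  0.46 -0.01  1.11  0.    0.29]
t 11.95 tcp [0.5942 0.1787 0.1791] jaw [-0.001  1.    -0.   ] z [-0.001 -0.    -1.   ] F [-0.76  0.08 -1.16] w 0.0581 q [ 0.29  0.45 -0.01  1.11 -0.    0.29]
```

View pics/wrist_h.png

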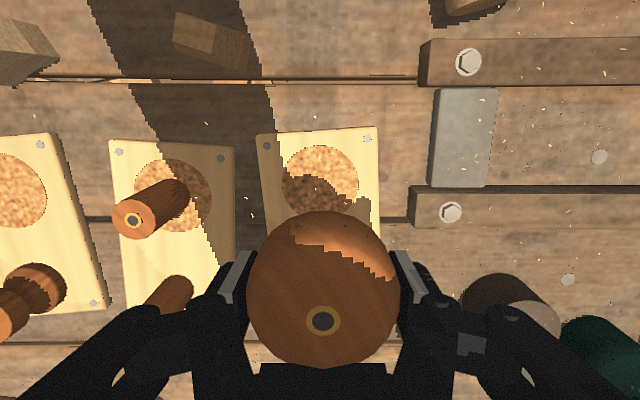

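The bun is held level, with its pad ahead at (322,178). I lower and release.

Emit:
drive_tool --pt "0 0 -0.035 0 0" --pt "0 0 -0.07 0 0" --pt "0 0 -0.105 0 0" --pt "0 0 -0.13 0 0" --pt "0 0 -0.142 0 0" --pt "0 0 -0.148 0 0" --pt "0 0 -0.151 0 0" --pt "0 0 -0.1525 0 0" --pt "0 0 -0.153 0 0" --pt "0 0 -0.153 0 0"

```text
time_s: 13.2
eef_pos: [0.5946, 0.1782, 0.0278]
orientation: [-0.0, 3.14, 0.001]
ft_force: [-1.1, -0.4, 4.3]
gripper_width: 0.0584
```

```bash
python3 st.py i
```

```text
t 13.2 tcp [0.5946 0.1782 0.0278] jaw [-0.  1.  0.] z [ 0.002  0.    -1.   ] F [-1.05 -0.38  4.34] w 0.0584 q [ 0.29  0.58 -0.23  0.77 -0.    0.29]
```

Emit:
drive_tool --pt "0 0 0 0 0.75" --pt "0 0 0 0 0.85" --pt "0 0 0 0 0.95" --pt "0 0 0 0 0.95" --pt "0 0 0.01 0 0.95" --pt "0 0 0.04 0 0.95" --pt "0 0 0.08 0 1" --pt "0 0 0.12 0 1" --pt "0 0 0.153 0 1" --pt "-0.02 -0.04 0.153 0 1"

```text
time_s: 14.45
eef_pos: [0.578, 0.1402, 0.1841]
orientation: [-0.006, 3.132, 0.004]
ft_force: [-0.8, -0.7, -0.7]
gripper_width: 0.0851
```

```bash
cat > chk.py <<'E'
from h import *
import sys
pads=dict(bun=(.594,.178),post=(.606,.0433),spool=(.602,-.104),cone=(.6158,-.238))
for n in ["scene","side"]:
  p=arm.camera(n); cv2.imwrite(f"pics/{n}_{sys.argv[1]}.png",p["pixels"]);P=cloud(p,p["range_z"]>0)
  for k in sys.argv[2:]:
    S=P[(np.hypot(*(P[:,:2]-pads[k]).T)<.04)&(P[:,2]>.016)&(P[:,2]<.09)]
    c=circ(S,k,.012) if len(S) else None
    print(n,k,"off mm",c and np.round((c[0]-pads[k])*1000,1),"top",round(np.percentile(S[:,2],98),4) if len(S) else None)
E
python3 chk.py j bun post
```

```text
scene bun off mm [0.2 2.2] top 0.0581
scene post off mm [-1.5  2. ] top 0.0799
side bun off mm [ 0.7 -0.3] top 0.0595
side post off mm [0.6 0.3] top 0.0808
```

View pics/side_j.png

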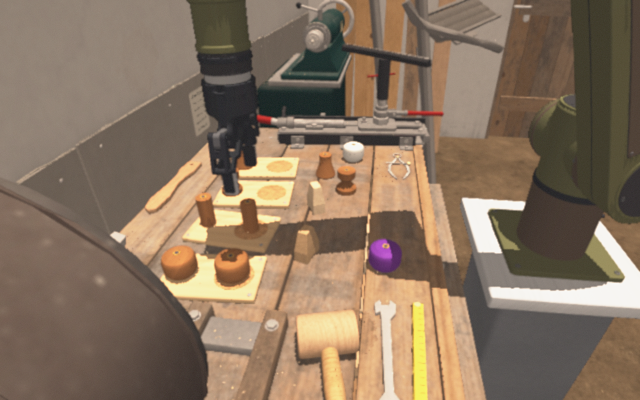

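The side view shows the bun on its pad at (232,265) and the post at (249,215), both upright. Next is the spool.

Emit:
drive_tool --pt "-0.021 -0.042 0 0 1" --pt "-0.042 -0.084 0 0 1" --pt "-0.063 -0.126 0 0 1" --pt "-0.084 -0.168 0 0 1" --pt "-0.105 -0.21 0 0 1" --pt "-0.126 -0.252 0 0 1" --pt "-0.1455 -0.292 0 0 1" --pt "-0.1455 -0.292 -0.03 0 1" --pt "-0.1455 -0.292 -0.07 0 1" --pt "-0.1455 -0.292 -0.08 0 1"

```text
time_s: 15.8
eef_pos: [0.4268, -0.1533, 0.0983]
orientation: [-0.0, -3.138, -0.002]
ft_force: [-0.8, 0.4, -0.0]
gripper_width: 0.0855
```

```bash
python3 st.py k wrist; python3 st.py k
```

```text
t 15.8 tcp [ 0.4268 -0.1533  0.0983] jaw [0.    1.    0.002] z [-0.004  0.002 -1.   ] F [-0.75  0.4  -0.04] w 0.0855 q [-0.35  0.26 -0.55  0.76  0.   -0.34]
t 15.85 tcp [ 0.4271 -0.1533  0.0982] jaw [-0.     1.     0.001] z [-0.004  0.001 -1.   ] F [-0.01 -0.12 -0.46] w 0.0851 q [-0.34  0.26 -0.55  0.76  0.   -0.34]
```

View pics/wrist_k.png

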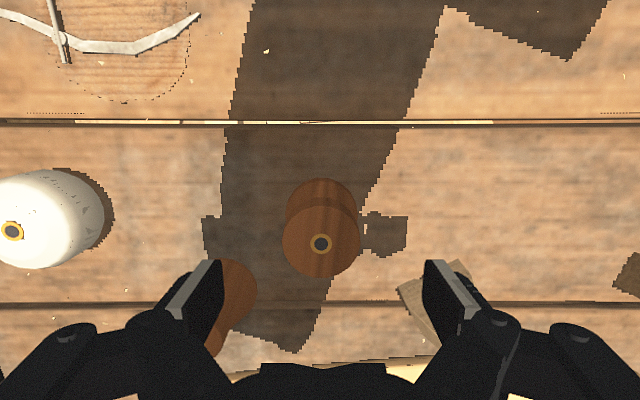

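The spool's insert at (321,243) is centred, and the cone and block lie clear behind the fingers. I descend and grip the head.

Emit:
drive_tool --pt "0 0 -0.02 0 1" --pt "0 0 -0.04 0 1" --pt "0 0 -0.055 0 1" --pt "0 0 -0.0595 0 1" --pt "0 0 -0.0595 0 0.8" --pt "0 0 -0.0595 0 0.6" --pt "0 0 -0.0595 0 0" --pt "0 0 -0.0595 0 0" --pt "0 0 -0.0595 0 0" --pt "0 0 -0.0595 0 0"

```text
time_s: 17.1
eef_pos: [0.4294, -0.1543, 0.0415]
orientation: [-0.0, 3.14, -0.001]
ft_force: [-0.7, 0.0, 4.5]
gripper_width: 0.0419
```

```bash
python3 st.py l wrist side; python3 st.py l
```

```text
t 17.1 tcp [ 0.4294 -0.1543  0.0415] jaw [-0.     1.    -0.001] z [ 0.002 -0.001 -1.   ] F [-0.72  0.03  4.48] w 0.0419 q [-0.34  0.33 -0.63  0.6   0.   -0.35]
t 17.2 tcp [ 0.4294 -0.1543  0.0415] jaw [-0.     1.    -0.001] z [ 0.002 -0.001 -1.   ] F [-0.82 -0.48  5.06] w 0.0423 q [-0.35  0.33 -0.63  0.6   0.   -0.35]
```

View pics/wrist_l.png

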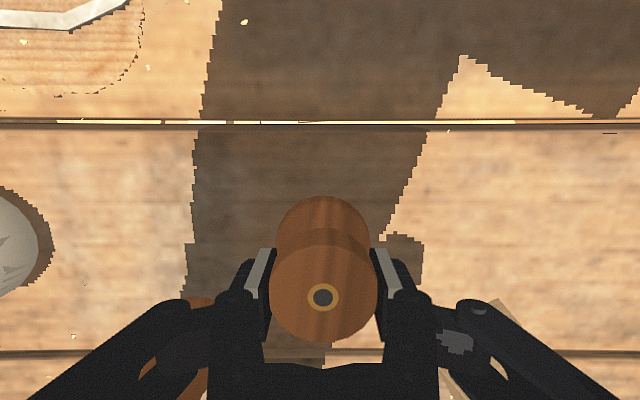

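The spool's head is gripped (42 mm). I carry it to its board.

Emit:
drive_tool --pt "0 0 0.03 0 0" --pt "0 0 0.07 0 0" --pt "0 0 0.11 0 0" --pt "0 0 0.14 0 0" --pt "0.04 0.012 0.14 0 0" --pt "0.08 0.023 0.14 0 0" --pt "0.12 0.035 0.14 0 0" --pt "0.155 0.045 0.14 0 0" --pt "0.1735 0.05 0.14 0 0" --pt "0.1735 0.05 0.14 0 0"

```text
time_s: 18.45
eef_pos: [0.603, -0.1036, 0.1801]
orientation: [-0.002, 3.141, -0.0]
ft_force: [-0.6, 0.1, -1.9]
gripper_width: 0.0416
```

```bash
python3 st.py m wrist; python3 st.py m
```

```text
t 18.45 tcp [ 0.603  -0.1036  0.1801] jaw [-0.001  1.    -0.   ] z [ 0. -0. -1.] F [-0.61  0.09 -1.91] w 0.0416 q [-0.17  0.44 -0.03  1.1  -0.   -0.17]
t 18.5 tcp [ 0.6017 -0.1038  0.1801] jaw [-0.001  1.    -0.   ] z [-0.001 -0.    -1.   ] F [-0.31 -0.48  0.23] w 0.042 q [-0.17  0.44 -0.04  1.1  -0.   -0.17]
```

View pics/wrist_m.png

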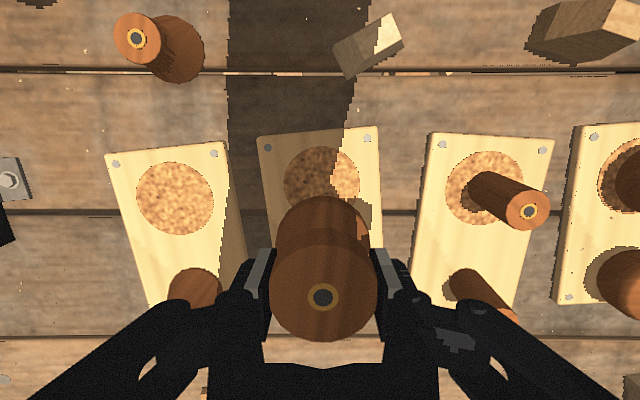

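The spool is held upright over its board, with the pad ahead at (320,178). I lower it.

Emit:
drive_tool --pt "0 0 -0.03 0 0" --pt "0 0 -0.06 0 0" --pt "0 0 -0.085 0 0" --pt "0 0 -0.105 0 0" --pt "0 0 -0.117 0 0" --pt "0 0 -0.123 0 0" --pt "0 0 -0.126 0 0" --pt "0 0 -0.1275 0 0" --pt "0 0 -0.128 0 0" --pt "0 0 -0.128 0 0"

```text
time_s: 19.75
eef_pos: [0.6025, -0.1041, 0.0535]
orientation: [-0.0, 3.14, -0.001]
ft_force: [-1.6, -0.0, 5.6]
gripper_width: 0.0417
```

```bash
python3 st.py n side; python3 st.py n
```

```text
t 19.75 tcp [ 0.6025 -0.1041  0.0535] jaw [-0.  1. -0.] z [ 0.001 -0.    -1.   ] F [-1.56 -0.02  5.61] w 0.0417 q [-0.17  0.54 -0.22  0.81 -0.   -0.17]
t 19.8 tcp [ 0.6025 -0.1041  0.0535] jaw [-0.  1. -0.] z [ 0.001 -0.    -1.   ] F [-1.67  0.08  6.4 ] w 0.0421 q [-0.17  0.54 -0.22  0.81 -0.   -0.17]
```

Emit:
drive_tool --pt "0 0 0 0 0.6" --pt "0 0 0 0 0.75" --pt "0 0 0 0 0.9" --pt "0 0 0 0 1" --pt "0 0 0 0 1" --pt "0 0 0.03 0 1" --pt "0 0 0.07 0 1" --pt "0 0 0.11 0 1" --pt "0 0 0.128 0 1" --pt "-0.03 0.02 0.128 0 1"

```text
time_s: 21.05
eef_pos: [0.5753, -0.0849, 0.1825]
orientation: [0.002, 3.135, -0.002]
ft_force: [-0.5, 0.3, -0.1]
gripper_width: 0.0856
```

```bash
python3 chk.py o bun post spool; python3 st.py o
```

```text
scene bun off mm [0.4 1.5] top 0.0585
scene post off mm [-1.9  2. ] top 0.0799
scene spool off mm [-1.2  1.5] top 0.0704
side bun off mm [ 0.8 -0.2] top 0.0595
side post off mm [0.5 0.3] top 0.0808
side spool off mm [ 0.6 -0.2] top 0.0711
t 21.15 tcp [ 0.5689 -0.0825  0.1805] jaw [-0.001  1.     0.001] z [-0.003  0.001 -1.   ] F [ 0.62  0.26 -0.22] w 0.0852 q [-0.14  0.38 -0.13  1.07  0.   -0.15]
```

View pics/scene_o.png

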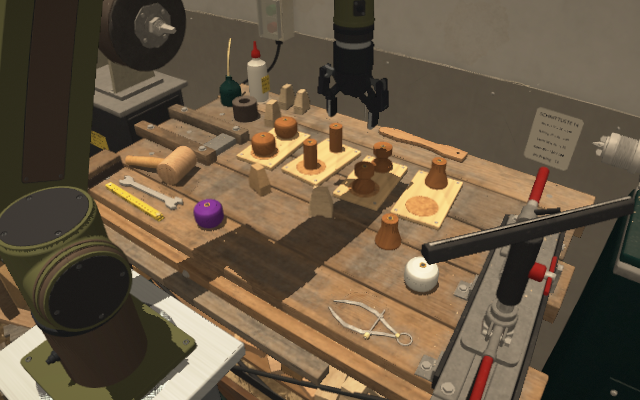

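The scene view shows the spool upright on its pad at (365,177). Last is the cone.

Emit:
drive_tool --pt "-0.02 -0.036 0 0 1" --pt "-0.041 -0.072 0 0 1" --pt "-0.062 -0.108 0 0 1" --pt "-0.082 -0.144 0 0 1" --pt "-0.082 -0.144 0 0 1" --pt "-0.082 -0.144 -0.03 0 1" --pt "-0.082 -0.144 -0.06 0 1" --pt "-0.082 -0.144 -0.08 0 1" --pt "-0.082 -0.144 -0.08 0 1" --pt "-0.082 -0.144 -0.08 0 1"

```text
time_s: 22.4
eef_pos: [0.4909, -0.2279, 0.101]
orientation: [-0.001, 3.141, -0.001]
ft_force: [0.1, 0.0, 0.7]
gripper_width: 0.0856
```

```bash
python3 st.py p wrist; python3 st.py p
```

```text
t 22.4 tcp [ 0.4909 -0.2279  0.101 ] jaw [-0.001  1.    -0.   ] z [ 0.001 -0.    -1.   ] F [0.1  0.   0.69] w 0.0856 q [-0.43  0.39 -0.35  0.84  0.   -0.44]
t 22.45 tcp [ 0.4912 -0.228   0.1013] jaw [-0.001  1.    -0.001] z [ 0.002 -0.001 -1.   ] F [-0.19  0.48  0.38] w 0.0855 q [-0.43  0.38 -0.35  0.84  0.   -0.44]
```

View pics/wrist_p.png

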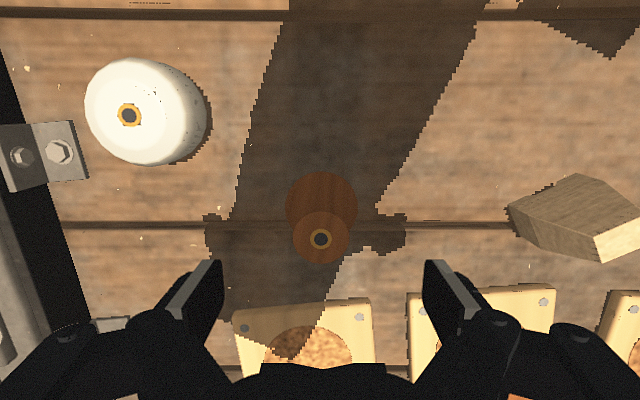

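The cone's insert at (321,239) is centred. I grip the straight neck with the tips at about 37 mm, above the taper.

Emit:
drive_tool --pt "0 0 -0.02 0 1" --pt "0 0 -0.038 0 1" --pt "0 0 -0.049 0 1" --pt "0 0 -0.053 0 1" --pt "0 0 -0.053 0 0.7" --pt "0 0 -0.053 0 0.45" --pt "0 0 -0.053 0 0" --pt "0 0 -0.053 0 0" --pt "0 0 -0.053 0 0" --pt "0 0 -0.053 0 0"

```text
time_s: 23.7
eef_pos: [0.4906, -0.2282, 0.0481]
orientation: [-0.0, 3.14, -0.001]
ft_force: [-1.2, 0.1, 5.8]
gripper_width: 0.0306
```

```bash
python3 st.py q wrist; python3 st.py q
```

```text
t 23.7 tcp [ 0.4906 -0.2282  0.0481] jaw [-0.     1.    -0.001] z [ 0.001 -0.001 -1.   ] F [-1.17  0.08  5.83] w 0.0306 q [-0.44  0.44 -0.42  0.71  0.   -0.44]
t 23.75 tcp [ 0.4906 -0.2282  0.0481] jaw [-0.     1.    -0.001] z [ 0.001 -0.001 -1.   ] F [-1.07  0.5   6.68] w 0.0299 q [-0.44  0.44 -0.42  0.71  0.   -0.44]
```

View pics/wrist_q.png

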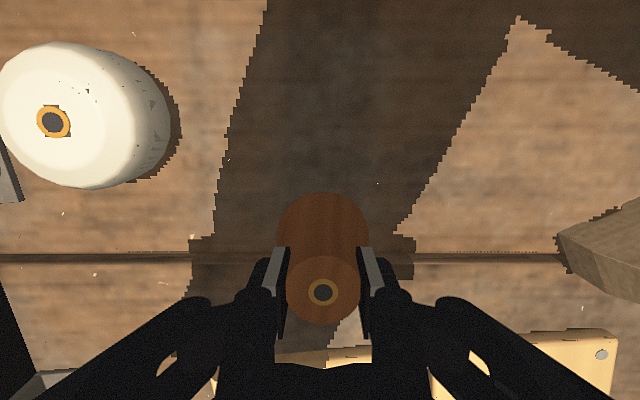

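Neck gripped (31 mm). I carry it to (0.616, -0.238).

Emit:
drive_tool --pt "0 0 0.02 0 0" --pt "0 0 0.055 0 0" --pt "0 0 0.09 0 0" --pt "0 0 0.12 0 0" --pt "0.03 -0.002 0.12 0 0" --pt "0.06 -0.005 0.12 0 0" --pt "0.09 -0.007 0.12 0 0" --pt "0.115 -0.009 0.12 0 0" --pt "0.126 -0.01 0.12 0 0" --pt "0.126 -0.01 0.12 0 0"

```text
time_s: 25.0
eef_pos: [0.6159, -0.2378, 0.1666]
orientation: [0.001, -3.14, -0.001]
ft_force: [-0.3, 0.4, -1.4]
gripper_width: 0.0298
```

```bash
python3 st.py r wrist; python3 st.py r
```

```text
t 25.0 tcp [ 0.6159 -0.2378  0.1666] jaw [-0.  1.  0.] z [-0.001  0.    -1.   ] F [-0.31  0.44 -1.42] w 0.0298 q [-0.37  0.53  0.09  1.13 -0.   -0.37]
t 25.05 tcp [ 0.6152 -0.2378  0.1668] jaw [-0.  1.  0.] z [-0.002  0.    -1.   ] F [-0.3  -0.2  -0.38] w 0.0296 q [-0.37  0.53  0.08  1.13 -0.   -0.37]
```

View pics/wrist_r.png

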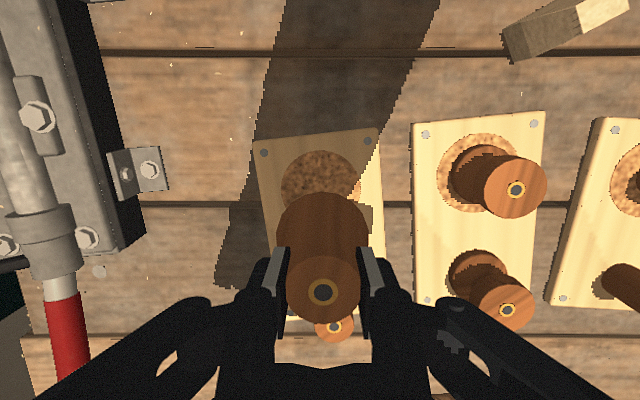

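Emit:
drive_tool --pt "0 0 -0.03 0 0" --pt "0 0 -0.055 0 0" --pt "0 0 -0.075 0 0" --pt "0 0 -0.09 0 0" --pt "0 0 -0.098 0 0" --pt "0 0 -0.103 0 0" --pt "0 0 -0.106 0 0" --pt "0 0 -0.1075 0 0" --pt "0 0 -0.108 0 0" --pt "0 0 -0.108 0 0"

```text
time_s: 26.3
eef_pos: [0.6165, -0.2381, 0.0602]
orientation: [-0.0, 3.14, -0.001]
ft_force: [-0.6, 0.1, 3.3]
gripper_width: 0.0301
```

```bash
python3 st.py s
```

```text
t 26.3 tcp [ 0.6165 -0.2381  0.0602] jaw [-0.  1. -0.] z [ 0.001 -0.    -1.   ] F [-0.63  0.13  3.29] w 0.0301 q [-0.37  0.6  -0.07  0.89  0.   -0.37]
```

Light contact (3 N). I release and retreat clear.

Emit:
drive_tool --pt "0 0 0 0 0.45" --pt "0 0 0 0 0.6" --pt "0 0 0 0 0.8" --pt "0 0 0 0 1" --pt "0 0 0 0 1" --pt "0 0 0.03 0 1" --pt "0 0 0.07 0 1" --pt "0 0 0.11 0 1" --pt "-0.03 0.02 0.13 0 1" --pt "-0.07 0.05 0.13 0 1"

```text
time_s: 27.55
eef_pos: [0.5477, -0.1886, 0.1915]
orientation: [0.001, 3.136, -0.003]
ft_force: [-0.2, -0.0, 0.1]
gripper_width: 0.0852
```

Emit:
drive_tool --pt "-0.04 0.04 0.01 0 1" --pt "-0.08 0.08 0.02 0 1" --pt "-0.12 0.12 0.03 0 1" --pt "-0.16 0.16 0.03 0 1" --pt "-0.18 0.18 0.03 0 1" --pt "-0.18 0.18 0.03 0 1" --pt "-0.18 0.18 0.03 0 1" --pt "-0.18 0.18 0.03 0 1" --pt "-0.18 0.18 0.03 0 1" --pt "-0.18 0.18 0.03 0 1"

```text
time_s: 28.8
eef_pos: [0.3663, -0.0083, 0.2191]
orientation: [-0.001, -3.141, 0.0]
ft_force: [0.2, -0.7, -0.0]
gripper_width: 0.085
```

```bash
python3 chk.py t bun post spool cone; python3 st.py t; python3 - <<'E'
from h import *
p=arm.camera("scene")
P=cloud(p,p["range_z"]>0)
for nm,c in dict(a=(.485,.1),b=(.485,-.06)).items():
  B=P[(np.hypot(P[:,0]-c[0],P[:,1]-c[1])<.05)&(P[:,2]>.055)&(P[:,2]<.08)]; print(nm,B[:,:2].min(0),B[:,:2].max(0),B.mean(0))
E
```

```text
scene bun off mm [0.3 0.9] top 0.0584
scene post off mm [-1.8  1.6] top 0.0802
scene spool off mm [-0.8  1.1] top 0.0701
scene cone off mm [ 0.3 -0. ] top 0.0718
side bun off mm [ 0.7 -0.4] top 0.0592
side post off mm [0.6 0.2] top 0.0808
side spool off mm [ 0.7 -0.3] top 0.0711
side cone off mm [ 1.1 -0.9] top 0.073
t 28.9 tcp [ 0.3662 -0.0081  0.2192] jaw [0. 1. 0.] z [-0.  0. -1.] F [-0.07 -0.23  0.3 ] w 0.0856 q [-0.02  0.   -0.51  1.06 -0.   -0.02]
a [0.4643682  0.07781094] [0.49020843 0.11065692] [0.4759529  0.09240186 0.059948  ]
b [ 0.4727324  -0.08497928] [ 0.50186854 -0.05066596] [ 0.4849439  -0.06889598  0.06026673]
```

View pics/scene_t.png

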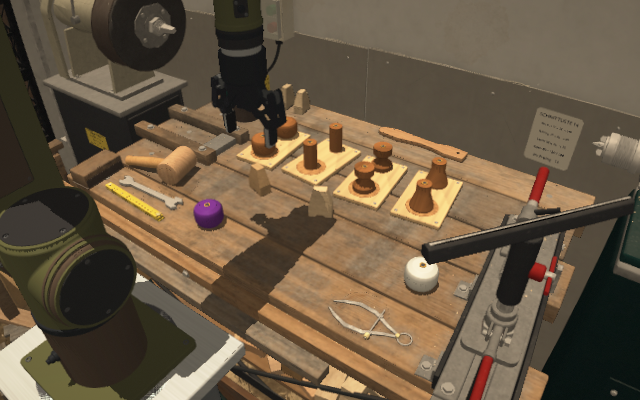

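View pics/side_t.png

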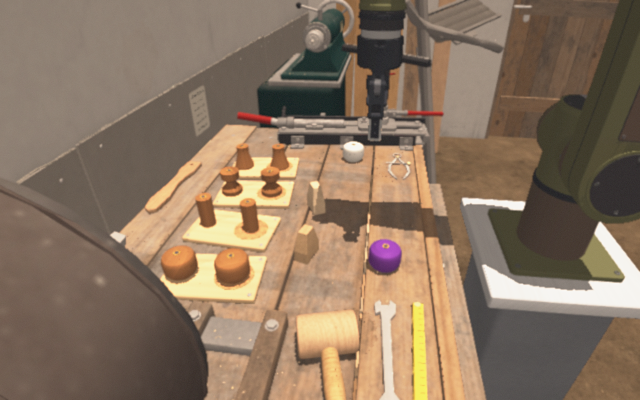

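All four feet stand upright on their matching pads. In the side view they are at (232,265), (249,215), (270,182) and (279,157). The blocks at (306,243) and (316,195) have not moved, so I hand in.

```bash
python3 -c "
from rig import arm
print(arm.sign_off())"
```

```text
the job is handed in; nothing more can be done
None
```

All four turned feet now stand upright on the cork pads of their matching boards. I placed them in the order post, bun, spool, cone, and handed the job in at about 29 s.

- **Position:** each foot came out within about 1.5 mm of its pad centre in both cameras. The exception is the post, which the scene camera puts about 2.4 mm off and the side camera 0.6 mm off. That gap matches the roughly 2 mm difference seen between the two cameras all along.
- **Upright:** the foot tops measured within about 2 mm of the height expected for an upright foot.
- **Forces:** the wrist force readings I took stayed below 8 N.
- **Everything else:** the two tapered blocks are where they started, to within camera noise. The purple and white look-alikes were not touched. The gripper was clear of everything at hand-in.

No check failed.

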